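# Fish the stirring paddle out of the half-covered rinse well

### The job

The green half cover of the juice bar's rinse well has worked loose: first press it down until it is fully home. Then take the wooden stirring paddle by its handle, tilt it and draw it out slantwise through the open end of the well without prying the cover up again, and finish while still holding it in the gripper, motionless over the open end of the well, all of it at least 4 cm higher than the well's rim and touching nothing else. Leave the lemons, bottles, jar and tumbler standing where they are.

Things in the scene. Friction and masses are not known exactly. Their poses are not given: they have to be found in the camera images.
- well: Steel rinse well, fixed: outside 330 x 210 x 80 mm (x, y, z), walls and floor 5 mm, inside 320 x 200 mm, 75 mm deep; a thin flange just below the rim makes it 350 x 230 mm. Origin: centre of its underside, on the counter; x from the covered end (nearer the robot) to the open end, z up. The cover spans x = -165 to +15 mm over the full width, the open mouth x = +15 to +160 mm.
- mouth (a point): Centre of the open mouth, at rim height (80 mm above the counter); axes as the well's. The mouth is 145 mm (x) by 200 mm (y), so its diagonal (247 mm) is shorter than the paddle.
- cover (a joint): How far the cover stands up above its seat, in m: 0 fully home, 0.007 to 0.014 at the start, 0.016 at most. It slides straight up and down and stays where it is left: about 6 N pushes it down, about 12 N from below lifts it.
- cover_pad (a point): Top centre of the round white press pad (48 mm across, 6 mm high) on the green cover plate (180 x 210 x 6 mm). On the well's centre line at well x = -45 mm; 92 mm above the counter when the cover is fully home, when the plate's underside is level with the rim at 80 mm.
- paddle_mid (a point): Centre of the pale wooden paddle, half-way along, 11 mm above its underside; 270 mm long, 80 to 160 g. x runs from blade to handle, z up. Handle: bar 20 mm wide, 22 mm high, x = -45 to +135 mm. Blade: 50 mm wide, 9 mm thick, flush with the handle's underside, x = -135 to -45 mm. At the start flat on the well's floor, blade under the cover, handle in the mouth.
- paddle_handle_end (a point): Middle of the end face of the paddle's handle, 135 mm from its centre; axes as the paddle's.
- paddle_blade_tip (a point): Middle of the end edge of the paddle's blade, 135 mm from its centre the other way and 4.5 mm above its underside; axes as the paddle's.
- lemon_a: Half lemon, 66 mm across and 31 mm high, cut face up, on the counter beside the covered part of the well on its left (+y). Origin under its centre. Leave alone.
- lemon_b: Half lemon, same size, beside the covered part of the well on its right (-y). Origin under its centre. Leave alone.
- bottle_lemon: Bottle of yellow juice, 62 mm across, 170 mm high, to one side. Origin under its centre. Leave alone.
- bottle_orange: Bottle of orange juice, 62 mm across, 170 mm high, to one side. Origin under its centre. Leave alone.
- jar: Amber glass jar with a metal cap, 72 mm across, 85 mm high, on the right of the counter. Origin under its centre. Leave alone.
- tumbler: Empty clear tumbler, 76 mm across, 100 mm high, on the left of the counter. Origin under its centre. Leave alone.
- paddle: The paddle as a whole; origin at its underside, half-way along (11 mm below point paddle_mid); axes as the paddle's.

How it is judged:
On the way, in this order (a step that is already met when the one before it is completed fails the run):
1. the cover is pressed fully home while the paddle still lies in the well (value of joint cover below 0.002 m and height (world z) of paddle_handle_end below 0.05 m), for 0.2 s.
2. the paddle slants through the mouth: handle end above the rim, blade tip still below it, cover home (value of joint cover below 0.002 m and height (world z) of paddle_handle_end above 0.1 m and height (world z) of paddle_blade_tip below 0.08 m and angle between paddle_mid's own x axis and vertical below 1.4 rad and contact force between the fingers and paddle above 1 N), for 0.1 s.
At the end, for the whole second after the job is handed in: The cover is still home (within 2 mm of its seat), and the gripper's fingers hold the paddle still (under 30 mm/s and 0.2 rad/s), both its ends more than 30 mm above the rim and its centre within 150 mm (level distance) of the mouth centre, touching neither well, cover nor any bystander (value of joint cover below 0.002 m and height (world z) of each of paddle_handle_end, paddle_blade_tip above 0.11 m and contact force between the fingers and paddle above 1 N and contact force between paddle and well below 0.1 N and horizontal distance between paddle_mid and mouth below 0.15 m and linear speed of paddle below 0.03 m/s and angular speed of paddle below 0.2 rad/s and contact force between paddle and lemon_a below 0.1 N and contact force between paddle and lemon_b below 0.1 N and contact force between paddle and bottle_lemon below 0.1 N and contact force between paddle and bottle_orange below 0.1 N and contact force between paddle and jar below 0.1 N and contact force between paddle and tumbler below 0.1 N); the arm keeps its last pose, push and grip.
It fails at once if a half lemon is shifted more than 20 mm or tipped (distance of any of lemon_a, lemon_b from where it was at the start of the episode above 0.02 m or angle between any of lemon_a, lemon_b's own z axis and vertical above 0.35 rad).
It fails at once if a juice bottle is shifted more than 30 mm or tipped (distance of any of bottle_lemon, bottle_orange from where it was at the start of the episode above 0.03 m or angle between any of bottle_lemon, bottle_orange's own z axis and vertical above 0.35 rad).
It fails at once if the jar or the tumbler is shifted more than 30 mm or tipped (distance of any of jar, tumbler from where it was at the start of the episode above 0.03 m or angle between any of jar, tumbler's own z axis and vertical above 0.35 rad).
It also fails if it takes over 45 s, if anything falls off the work surface, if the arm or the gripper's body presses on something with over 40 N, if the wrist force passes 120 N, or if a joint passes its speed limit or range.

### The arm

A 6-joint arm with a two-finger parallel gripper is mounted at the origin on the work surface. World frame = base frame: x ahead of the robot, y to its left, z up, the work surface at z = 0. Lengths are in m, angles in rad, forces in N, time in s.
With the tool pointing down it reaches from about 0.35 to 0.85 m from the base axis. Payload 8.1 kg.
Tool frame: the origin (TCP) lies on the centre line of the jaws, within the pads' length; the fingertips stand 14 mm ahead of it and the grasp point (between the pads) lies 5 mm behind it; z points along the fingers, y is the direction in which the jaws open and shut (so a half turn about z gives the same grasp; the last joint's range is limited). The gripper opens to 93 mm and grips with 3 to 60 N. Pads are 15 mm wide; open, the fingers measure 128 mm over their backs; the gripper's body (75 mm by 188 mm) begins 65 mm behind the grasp point.
Start: joints at [-1.343, 0.13, 1.488, -0, 1.523, -0.085], TCP at [0.185, -0.571, 0.203] pointing down, gripper open.
Joint ranges: [-2.96, 2.96], [-0.89, 2.26], [0.02, 2.5], [-1.34, 4.48], [0, 2.73], [-2.66, 2.66]. Speed limits (rad/s): [2.39, 2.39, 2.79, 3.14, 3.14, 3.14].

### API

Orientations are given as a rotation vector (axis times angle).
In Python, from plant import robot gives the robot as it stands.
- The arm moves only by the tool jog_arm, never from a script. Its argument "steps" is a list of rows, each a list of 7 numbers: the closure, from 0 (fully open) to 1 (shut), then the shift along the tool's x, y, z in m, then the turn, a rotation vector about the tool's x, y, z in rad. In form: [[jaw, tx, ty, tz, rx, ry, rz], ...]. A call has 1 to 5 rows; each row is the pose to reach, as a shift and turn from the pose measured when the call began, along the tool's axes at that moment; what a row does not reach only later rows make up. A row lasts 1/8 s, in which the tool goes at most 62.5 mm and 10.7 degrees, less where a joint would pass 70% of its speed; a pose out of reach is approached as far as the arm can. A call with a gripper value outside its range is refused whole. The fingers move at their own pace and stop on an object; "force" is the grip in N (left out, the last holds). Time passes only in rows, so rows that repeat a pose let the fingers close. It gives the time, the measured TCP pose, the force and the opening at its end, in the units of the state.
- robot.read_state(): the state, without advancing time (a new reading comes with each control period).
- robot.read_camera(name): name is "scene" or "top" or "wrist"; returns a dict with "image" (420x560x3 uint8, red, green, blue), "mtx" (3x3 intrinsics, pixels), "extrinsics" (4x4, takes a point from camera to world coordinates); the wrist camera has in their place "tool_from_camera" (4x4, takes a point from camera to tool coordinates, whose origin is the TCP and whose axes are the flange's). Camera axes: x right, y down, z forward; pixel columns grow to the right and rows downward; lengths in m; the calibration is good to about 2 mm. A picture is of the moment at which its call begins: read the wrist's pose just before it. There is no depth.
- robot.close_job(): hands the job in, once; it reports no verdict.
The state is a dict: "t": time; "q": joint angles; "dq": joint speeds; "joint_torque": joint torques, N m; "tool_pos": TCP position; "orientation": TCP orientation; "force": force on the tool from outside, world axes, zero at the start; "wrist_torque": the same for the moment, N m; "opening": finger opening in m.
Only numpy, scipy, OpenCV 4.12 (cv2) and the standard library are available. Lean on these libraries where they do the work, as an engineer would, in place of code of your own. Each camera call takes 0.05 s, during which the arm holds its last target.

## Working session

There is one attempt and no reset: what is moved stays moved. The work goes in short steps, Python scripts to look and compute and a tool call to move; the robot and the scene stay as the last step left them, time stands still between calls to the robot, and variables do not carry over. Pictures are saved under pics/ and viewed, and the job is handed in when it is done.

Besides the shell and the picture viewer there is one more tool, called after "Emit:" as a command line: name --pt "numbers of a row" for each row, then --argument value for the rest. jog_arm: Moves the arm, as the interface text tells. Its arguments: {"type":"object","properties":{"steps":{"type":"array"},"force":{"type":"number"}},"required":["steps"]}

```bash
mkdir -p pics; ls
python3 - <<'E'
from plant import robot
import cv2
s=robot.read_state();print({k:s[k] for k in('t','tool_pos','orientation','force','opening')})
for n in('scene','top'):
    c=robot.read_camera(n);cv2.imwrite(f'pics/{n}0.png',c['image'][:,:,::-1])
    print(n,c['mtx'],c['extrinsics'])
E
```

```text
pics
{'t': 0.0, 'tool_pos': array([ 0.18452956, -0.57030871,  0.20240053]), 'orientation': array([-3.10147755e+00, -4.89021614e-01,  1.79313402e-04]), 'force': array([-0.60305875,  0.21305363,  0.15905216]), 'opening': 0.09288627320785244}
scene [[399.94229027   0.         276.78613954]
 [  0.         399.94229027 205.79960038]
 [  0.           0.           1.        ]] [[ 0.3883994   0.55375413 -0.73654753  1.36861512]
 [ 0.92145085 -0.22591815  0.31605272 -0.37160372]
 [ 0.00861605 -0.80144703 -0.59800369  0.78591349]
 [ 0.          0.          0.          1.        ]]
top [[431.28911442   0.         275.43923255]
 [  0.         431.28911442 215.10978382]
 [  0.           0.           1.        ]] [[ 0.01380986 -0.99630538  0.08476363  0.40755361]
 [-0.99989338 -0.01335769  0.00589926  0.00409835]
 [-0.00474522 -0.08483606 -0.99638362  1.44473267]
 [ 0.          0.          0.          1.        ]]
```

View pics/scene0.png

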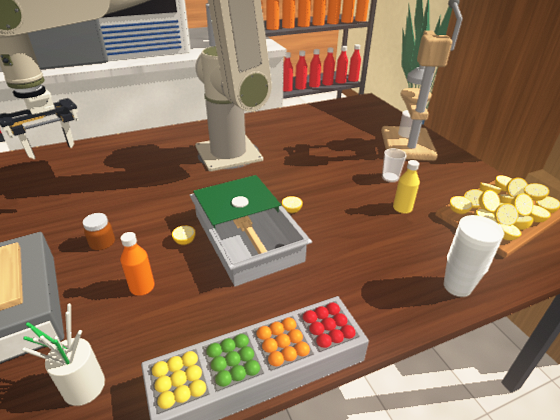

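View pics/top0.png

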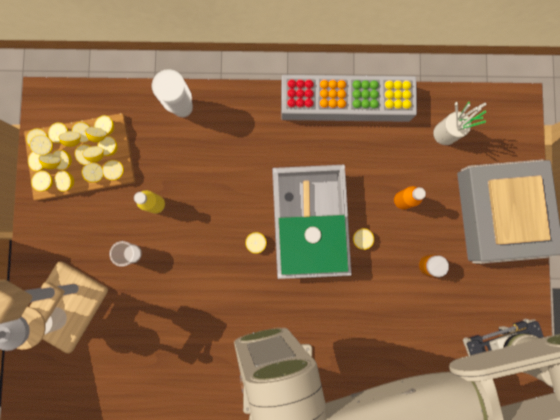

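Run:
```python
import cv2
a=cv2.imread('pics/top0.png')[115:265,185:345]
cv2.imwrite('pics/top0c.png',cv2.resize(a,None,fx=4,fy=4,interpolation=cv2.INTER_CUBIC))
```

```text
(no output)
```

View pics/top0c.png

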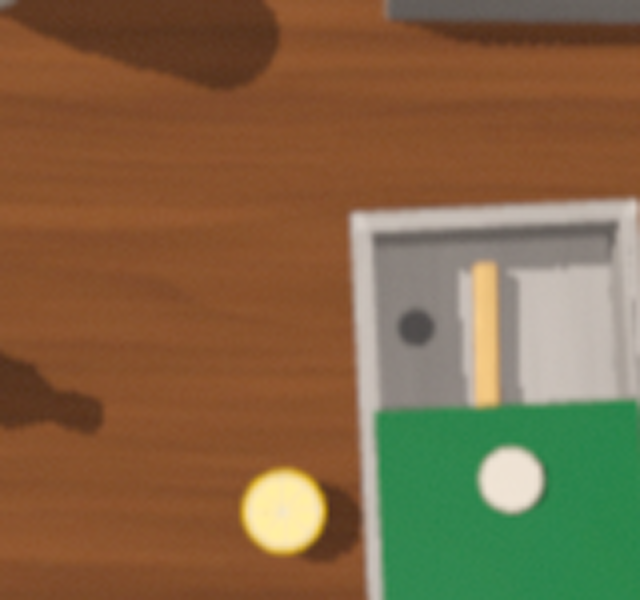

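Run:
```python
import cv2
a=cv2.imread('pics/top0.png')[160:285,262:362]
cv2.imwrite('pics/top0d.png',cv2.resize(a,None,fx=4.8,fy=4.8,interpolation=cv2.INTER_CUBIC))
a=cv2.imread('pics/scene0.png')[170:285,180:320]
cv2.imwrite('pics/scene0d.png',cv2.resize(a,None,fx=5,fy=5,interpolation=cv2.INTER_CUBIC))
```

```text
(no output)
```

View pics/top0d.png

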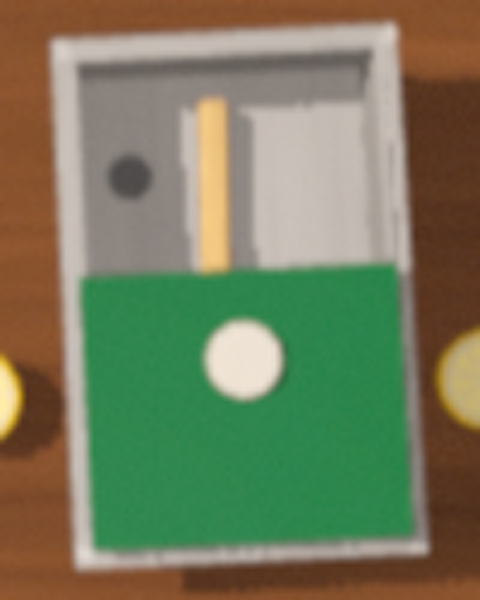

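View pics/scene0d.png

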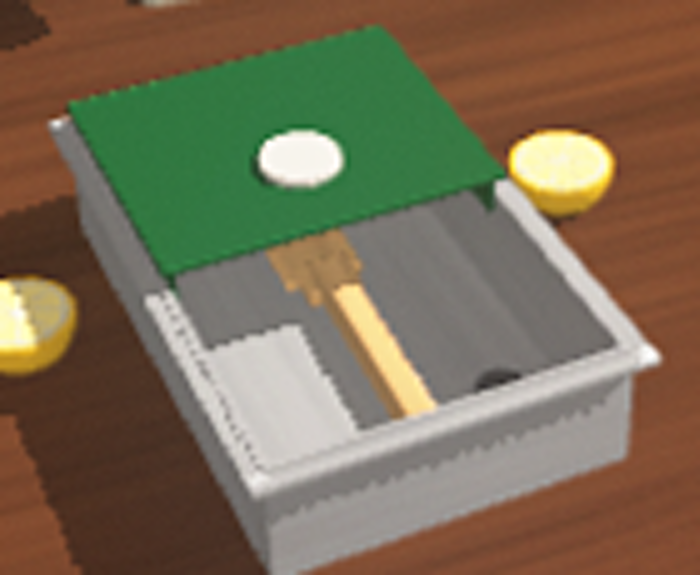

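```bash
cat > h.py <<'E'
import numpy as np,cv2
from scipy.spatial.transform import Rotation as R
TK=np.array([[431.28911442,0,275.43923255],[0,431.28911442,215.10978382],[0,0,1]])
TE=np.array([[0.01380986,-0.99630538,0.08476363,0.40755361],[-0.99989338,-0.01335769,0.00589926,0.00409835],[-0.00474522,-0.08483606,-0.99638362,1.44473267],[0,0,0,1]])
SK=np.array([[399.94229027,0,276.78613954],[0,399.94229027,205.79960038],[0,0,1]])
SE=np.array([[0.3883994,0.55375413,-0.73654753,1.36861512],[0.92145085,-0.22591815,0.31605272,-0.37160372],[0.00861605,-0.80144703,-0.59800369,0.78591349],[0,0,0,1]])
def back(K,E,u,v,z):
    d=E[:3,:3]@np.linalg.solve(K,[u,v,1.]);o=E[:3,3];return o+d*(z-o[2])/d[2]
def crop(x,y,x0,y0,f): return x0+(x+.5)/f-.5, y0+(y+.5)/f-.5
def proj(K,E,p):
    c=E[:3,:3].T@(np.asarray(p)-E[:3,3]);c=K@c;return c[:2]/c[2]
E
python3 - <<'E'
from h import *
t=lambda x,y,z:back(TK,TE,*crop(x,y,262,160,4.8),z)
s=lambda x,y,z:back(SK,SE,*crop(x,y,180,170,5),z)
FL,FR,NR,NL=[t(*p,.079) for p in((51,40),(395,24),(428,552),(78,570))]
print(FL,FR,NR,NL);c=(FL+FR+NR+NL)/4;print('c',c,[np.linalg.norm(a-b) for a,b in((FL,FR),(NL,NR),(FL,NL),(FR,NR))])
for a in (FL-NL,FR-NR): print(np.degrees(np.arctan2(a[1],a[0])))
for a in (FL-FR,NL-NR): print(np.degrees(np.arctan2(-a[0],a[1])))
for z in(.099,.106): print('pad',t(244,360,z),s(301,158,z))
H=t(212,98,.027);B=t(215,272,.027);print('handle',H,B,np.degrees(np.arctan2(*(H-B)[[1,0]])))
print('scene corners NL? FL(650,357) FR(258,487) NR(57,122)',s(652,357,.079),s(258,490,.079),s(55,122,.079))
E
```

```text
[0.67546722 0.02457933 0.079     ] [ 0.6892586  -0.20513985  0.079     ] [ 0.33951833 -0.22682447  0.079     ] [0.32462605 0.00185348 0.079     ]
c [ 0.50721755 -0.10138288  0.079     ] [np.float64(0.2301328027692669), np.float64(0.22916235061954346), np.float64(0.3515764352780343), np.float64(0.3504118732933366)]
3.706175181049332
3.5479136350889973
3.435675184970339
3.7260317875424747
pad [ 0.46257991 -0.10413943  0.099     ] [ 0.46120803 -0.09963099  0.099     ]
pad [ 0.46229369 -0.10357642  0.106     ] [ 0.47045497 -0.10240253  0.106     ]
handle [ 0.64645402 -0.0866166   0.027     ] [ 0.52568858 -0.08962429  0.027     ] 1.4266706531868656
scene corners NL? FL(650,357) FR(258,487) NR(57,122) [0.67469206 0.02290169 0.079     ] [ 0.68867237 -0.19936675  0.079     ] [ 0.3422756  -0.21929539  0.079     ]
```

```bash
cat >> h.py <<'E'
C=np.array([.5072,-.1014,0]);WY=np.radians(3.6)
W=R.from_euler('z',WY)
def well(p): return C+W.apply(np.array(p))          # well -> world
def inwell(p): return W.inv().apply(np.asarray(p)-C)
def ori(yaw,tilt):  # tool x along the paddle, tilt: handle (+x) end up, rad
    return R.from_euler('z',yaw)*R.from_euler('y',-tilt)*R.from_euler('x',np.pi)
def delta(p,o):
    from plant import robot
    s=robot.read_state();r=R.from_rotvec(s['orientation'])
    print('t',round(s['t'],2),'pos',s['tool_pos'].round(4),'F',s['force'].round(1),'open',round(s['opening'],4))
    d=r.inv().apply(np.array(p)-s['tool_pos']);e=(r.inv()*o).as_rotvec()
    print('delta',d.round(4),e.round(4));return d,e
E
python3 - <<'E'
from h import *
p=well([-.045,0,0]);p[2]=.25;print(p)
delta(p,ori(np.radians(2),0))
E
```

```text
[ 0.4622888  -0.10422557  0.25      ]
t 0.1 pos [ 0.1845 -0.5703  0.2025] F [-0.2 -0.6  0.7] open 0.093
delta [ 0.4077 -0.3581 -0.0469] [-1.700e-03  1.000e-04  2.779e-01]
```

Emit:
jog_arm --pt "1 0 0 -0.047 0 0 0" --pt "1 0.045 -0.04 -0.047 0 0 0.03" --pt "1 0.09 -0.08 -0.047 0 0 0.06" --pt "1 0.135 -0.119 -0.047 0 0 0.09" --pt "1 0.18 -0.158 -0.047 0 0 0.12"

```text
t: 0.72
tool_pos: [0.3077, -0.3628, 0.2493]
orientation: [-3.125, -0.3, 0.001]
force: [1.9, -0.5, 1.4]
opening: 0.0475
```

Run:
```python
from h import *
p=well([-.045,0,0]);p[2]=.25
delta(p,ori(np.radians(2),0))
```

```text
t 0.72 pos [ 0.3077 -0.3628  0.2493] F [ 1.9 -0.5  1.4] open 0.0475
delta [ 2.010e-01 -2.245e-01 -2.000e-04] [-0.0021  0.0003  0.1564]
```

Emit:
jog_arm --pt "1 0.04 -0.045 0 0 0 0.03" --pt "1 0.08 -0.09 0 0 0 0.06" --pt "1 0.12 -0.135 0 0 0 0.1" --pt "1 0.16 -0.18 0 0 0 0.13" --pt "1 0.201 -0.2245 0 -0.002 0 0.156"

```text
t: 1.35
tool_pos: [0.4628, -0.1024, 0.2497]
orientation: [3.141, 0.054, -0.0]
force: [0.3, -0.7, 0.7]
opening: 0.0009
```

Emit:
jog_arm --pt "1 0 0 0 0 0 0" --pt "1 0 0 0 0 0 0"

```text
t: 1.6
tool_pos: [0.4625, -0.1022, 0.2492]
orientation: [3.141, 0.056, -0.002]
force: [-0.3, -0.4, -0.4]
opening: 0.0006
```

Run:
```python
from h import *
from plant import robot
p=well([-.045,0,0]);p[2]=.25
delta(p,ori(np.radians(2),0))
c=robot.read_camera('wrist');cv2.imwrite('pics/w1.png',c['image'][:,:,::-1]);print(repr(c['mtx']),repr(c['tool_from_camera']))
```

```text
t 1.6 pos [ 0.4625 -0.1022  0.2492] F [-0.3 -0.4 -0.4] open 0.0006
delta [-0.0003  0.002  -0.0008] [0.0002 0.0013 0.001 ]
array([[289.9687172 ,   0.        , 279.00397454],
       [  0.        , 289.9687172 , 213.08748415],
       [  0.        ,   0.        ,   1.        ]]) array([[ 1.10619187e-04, -9.70375387e-01, -2.41602143e-01,
         6.59161237e-02],
       [ 9.99999965e-01,  4.93594435e-05,  2.59608600e-04,
         5.76259595e-04],
       [-2.39992448e-04, -2.41602163e-01,  9.70375359e-01,
        -1.80544153e-01],
       [ 0.00000000e+00,  0.00000000e+00,  0.00000000e+00,
         1.00000000e+00]])
```

View pics/w1.png

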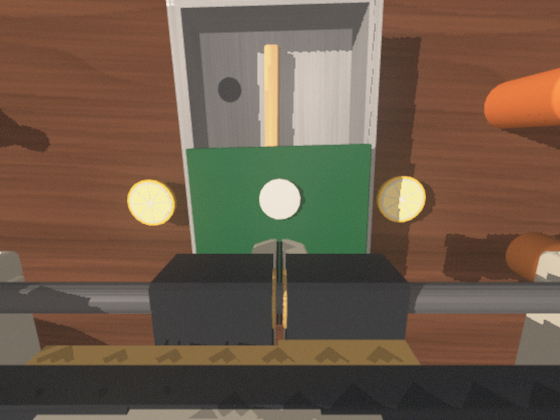

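```bash
cat >> h.py <<'E'
WK=np.array([[289.9687172,0,279.00397454],[0,289.9687172,213.08748415],[0,0,1]])
TC=np.array([[1.10619187e-04,-9.70375387e-01,-2.41602143e-01,6.59161237e-02],[9.99999965e-01,4.93594435e-05,2.596086e-04,5.76259595e-04],[-2.39992448e-04,-2.41602163e-01,9.70375359e-01,-1.80544153e-01],[0,0,0,1]])
def WE(pos,rv):
    T=np.eye(4);T[:3,:3]=R.from_rotvec(rv).as_matrix();T[:3,3]=pos;return T@TC
E
python3 - <<'E'
from h import *
from plant import robot
s=robot.read_state();E=WE(s['tool_pos'],s['orientation'])
w=lambda u,v,z:back(WK,E,u,v,z)
print('pad',w(280,199,.1),'edge',w(188,149,.094),w(370,145,.094))
H=w(271.5,45,.027);B=w(272,146,.027);print(H,B,np.degrees(np.arctan2(*(H-B)[[1,0]])),inwell(H))
a=cv2.imread('pics/w1.png')[20:170,200:360];cv2.imwrite('pics/w1c.png',cv2.resize(a,None,fx=4,fy=4,interpolation=cv2.INTER_CUBIC))
E
```

```text
pad [ 0.46286576 -0.1048275   0.1       ] edge [0.51567177 0.00112407 0.094     ] [ 0.52712474 -0.20414976  0.094     ]
[ 0.64400563 -0.08810641  0.027     ] [ 0.52099618 -0.09223342  0.027     ] 1.9215757498319777 [0.13737039 0.00467726 0.027     ]
```

View pics/w1c.png

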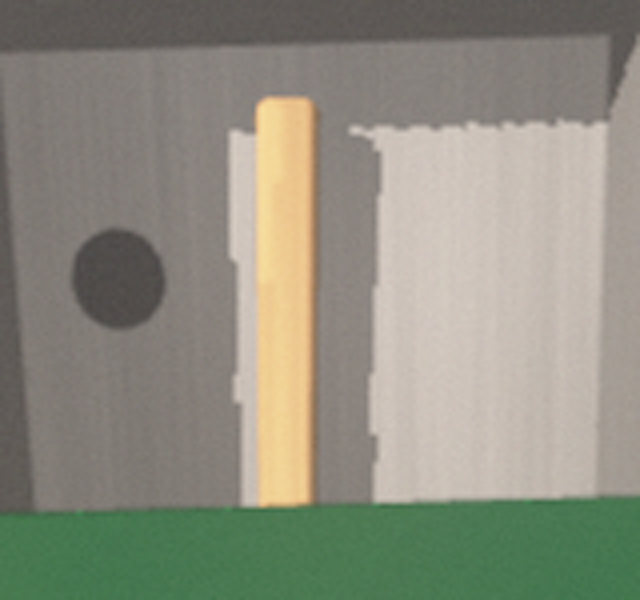

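Emit:
jog_arm --pt "1 0 0.002 0.055 0 0 0" --pt "1 0 0.002 0.11 0 0 0" --pt "1 0 0.002 0.122 0 0 0" --pt "1 0 0.002 0.127 0 0 0"

```text
t: 2.15
tool_pos: [0.4622, -0.106, 0.123]
orientation: [3.141, 0.051, -0.001]
force: [1.0, -0.3, 0.7]
opening: 0.0002
```

Emit:
jog_arm --pt "1 0 0 0.004 0 0 0" --pt "1 0 0 0.008 0 0 0"

```text
t: 2.4
tool_pos: [0.4637, -0.1067, 0.1169]
orientation: [3.139, 0.051, 0.004]
force: [0.1, 0.2, -0.3]
opening: 0.0006
```

Emit:
jog_arm --pt "1 0 0 0.003 0 0 0" --pt "1 0 0 0.006 0 0 0"

```text
t: 2.65
tool_pos: [0.4642, -0.1069, 0.1114]
orientation: [3.139, 0.051, 0.006]
force: [0.4, 0.4, 0.4]
opening: 0.0003
```

Emit:
jog_arm --pt "1 -0.001 -0.002 0.003 0 0 0" --pt "1 -0.001 -0.002 0.005 0 0 0"

```text
t: 2.9
tool_pos: [0.463, -0.1046, 0.1061]
orientation: [3.139, 0.051, 0.005]
force: [-0.5, 0.8, 0.2]
opening: 0.0003
```

Run:
```python
from h import *
from plant import robot
delta([.4623,-.1045,.1],ori(np.radians(2),0))
for n in('scene','wrist'):
  c=robot.read_camera(n);a=c['image'][:,:,::-1]
  if n=='scene': a=cv2.resize(a[160:280,170:330],None,fx=5,fy=5,interpolation=cv2.INTER_CUBIC)
  cv2.imwrite(f'pics/{n}2.png',a)
```

```text
t 2.9 pos [ 0.463  -0.1046  0.1061] F [-0.5  0.8  0.2] open 0.0003
delta [-0.0007 -0.0002  0.0061] [ 0.0021 -0.0032 -0.0022]
```

View pics/scene2.png

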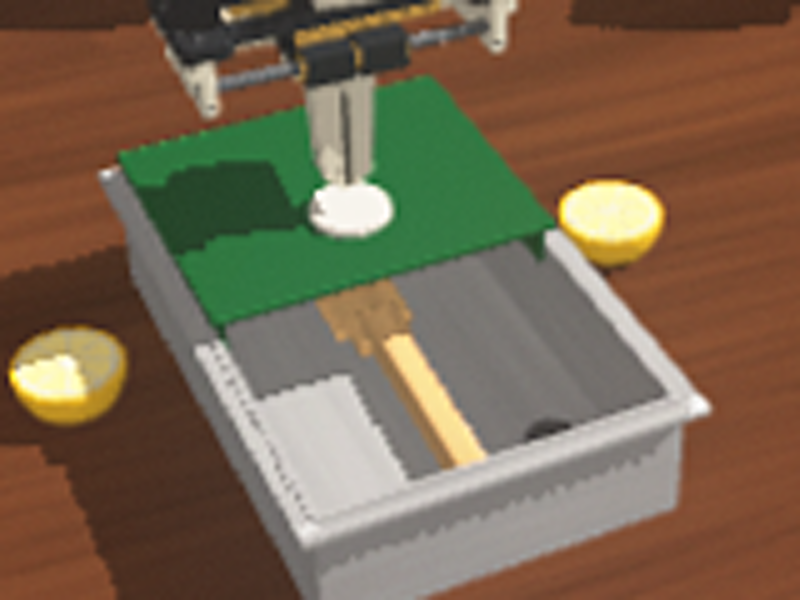

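Run:
```python
from h import *
for p in([.463,-.1046,.092],[.463,-.1046,.106],[.4623,-.1045,.1],[.4623,-.1045,.106]):
  u=proj(SK,SE,p);print(p,u,(u-[170,160])*5)
```

```text
[0.463, -0.1046, 0.092] [238.48905886 203.8539629 ] [342.44529428 219.26981452]
[0.463, -0.1046, 0.106] [238.25384239 199.96474086] [341.26921196 199.82370429]
[0.4623, -0.1045, 0.1] [238.31130544 201.49920034] [341.55652718 207.49600168]
[0.4623, -0.1045, 0.106] [238.20999549 199.82588547] [341.04997746 199.12942733]
```

View pics/wrist2.png

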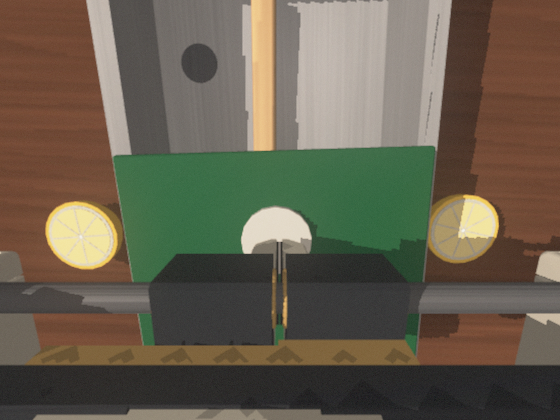

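Run:
```python
from h import *
for z in(-.03,-.012,0,.014): print(z,proj(WK,TC,[0,0,z]),proj(WK,TC,[0.01,0,z]))
s=cv2.imread('pics/wrist2.png')[190:340,200:360];cv2.imwrite('pics/w2c.png',cv2.resize(s,None,fx=4,fy=4,interpolation=cv2.INTER_CUBIC))
```

```text
-0.03 [277.89485555 262.47151369] [277.88007492 245.58818331]
-0.012 [277.99581636 250.6392849 ] [277.98387145 235.26001813]
0 [278.05287144 243.95264428] [278.0423941  229.43678312]
0.014 [278.11123174 237.11303619] [278.10215505 223.49033284]
```

View pics/w2c.png

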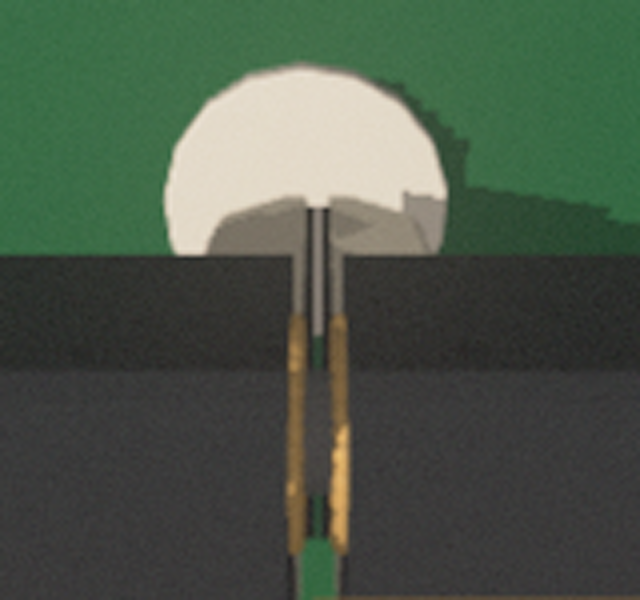

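Emit:
jog_arm --pt "1 0 0 0.003 0 0 0" --pt "1 0 0 0.006 0 0 0"

```text
t: 3.25
tool_pos: [0.4629, -0.1048, 0.0998]
orientation: [3.139, 0.051, 0.005]
force: [-0.3, -0.6, -0.0]
opening: 0.0004
```

Emit:
jog_arm --pt "1 0 0 0.003 0 0 0" --pt "1 0 0 0.006 0 0 0"

```text
t: 3.5
tool_pos: [0.4629, -0.1048, 0.0936]
orientation: [3.139, 0.051, 0.004]
force: [-0.1, 0.5, -0.5]
opening: 0.0004
```

Emit:
jog_arm --pt "1 0 0 0.003 0 0 0" --pt "1 0 0 0.005 0 0 0"

```text
t: 3.75
tool_pos: [0.4628, -0.1047, 0.0883]
orientation: [3.139, 0.051, 0.004]
force: [-0.7, -0.3, -0.4]
opening: 0.0003
```

Emit:
jog_arm --pt "1 0 0 0.003 0 0 0" --pt "1 0 0 0.005 0 0 0"

```text
t: 4.0
tool_pos: [0.4629, -0.1048, 0.0837]
orientation: [3.139, 0.051, 0.004]
force: [-3.7, 1.0, 5.9]
opening: 0.0004
```

Run:
```python
from h import *
from plant import robot
delta([.4623,-.1045,.1],ori(np.radians(2),0))
for n in('scene','wrist'):
  c=robot.read_camera(n);a=c['image'][:,:,::-1]
  if n=='scene': a=cv2.resize(a[160:280,170:330],None,fx=5,fy=5,interpolation=cv2.INTER_CUBIC)
  cv2.imwrite(f'pics/{n}3.png',a)
```

```text
t 4.0 pos [ 0.4629 -0.1048  0.0837] F [-3.7  1.   5.9] open 0.0004
delta [-0.0006 -0.0003 -0.0163] [ 0.002  -0.0027 -0.0022]
```

View pics/scene3.png

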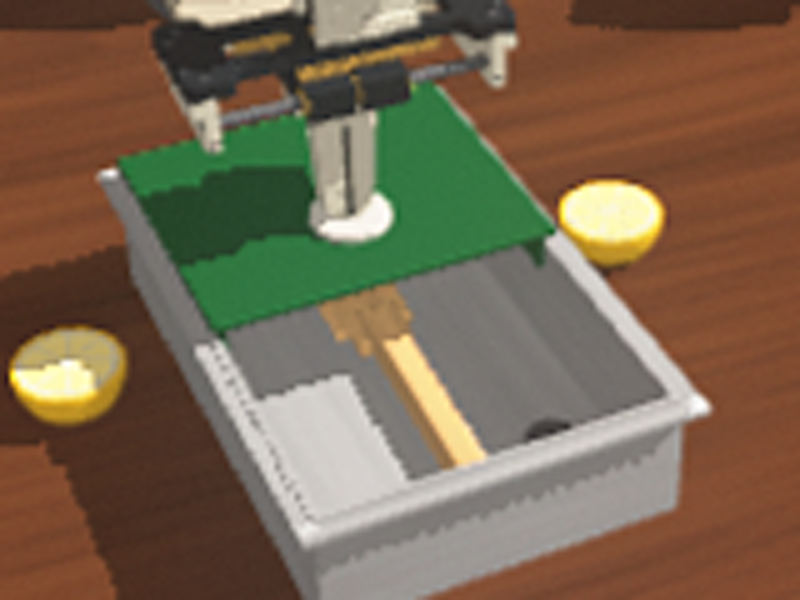

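Emit:
jog_arm --pt "1 0 0 0.002 0 0 0" --pt "1 0 0 0.004 0 0 0"

```text
t: 4.35
tool_pos: [0.463, -0.1048, 0.0798]
orientation: [3.139, 0.051, 0.004]
force: [-2.3, 0.2, 6.0]
opening: 0.0005
```

Emit:
jog_arm --pt "1 0 0 0.002 0 0 0" --pt "1 0 0 0.004 0 0 0"

```text
t: 4.6
tool_pos: [0.4631, -0.1048, 0.0769]
orientation: [3.139, 0.051, 0.004]
force: [-11.5, 3.3, 25.7]
opening: 0.0004
```

Emit:
jog_arm --pt "1 0 0 0.002 0 0 0" --pt "1 0 0 0.004 0 0 0"

```text
t: 4.85
tool_pos: [0.4632, -0.1048, 0.0768]
orientation: [3.139, 0.052, 0.004]
force: [-26.5, 7.6, 52.1]
opening: 0.0005
```

Emit:
jog_arm --pt "1 0 0 -0.01 0 0 0" --pt "1 0 0 -0.04 0 0 0" --pt "0.5 0 0 -0.09 0 0 0" --pt "0 0.05 -0.005 -0.12 0 0 0" --pt "0 0.1 -0.01 -0.12 0 0 0"

```text
t: 5.48
tool_pos: [0.566, -0.0919, 0.2015]
orientation: [3.137, 0.051, 0.016]
force: [1.1, -0.2, -0.1]
opening: 0.0256
```

Emit:
jog_arm --pt "0 0 0 0 0 0 0" --pt "0 0 0 0 0 0 0" --pt "0 0 0 0 0 0 0"

```text
t: 5.85
tool_pos: [0.5653, -0.0921, 0.2018]
orientation: [3.137, 0.05, 0.016]
force: [-0.2, 0.4, -0.3]
opening: 0.0557
```

Run:
```python
from h import *
from plant import robot
p=well([.08,.003,0]);p[2]=.15
delta(p,ori(np.radians(2),0))
s=robot.read_state()
print('tip proj scene',[(proj(SK,SE,s['tool_pos']-[0,0,z])-[170,110])*5 for z in(.014,0,-.015)])
for n in('scene','wrist'):
  c=robot.read_camera(n);a=c['image'][:,:,::-1]
  if n=='scene': a=cv2.resize(a[110:280,170:330],None,fx=5,fy=5,interpolation=cv2.INTER_CUBIC)[:600]
  cv2.imwrite(f'pics/{n}4.png',a)
```

```text
t 5.85 pos [ 0.5653 -0.0921  0.2018] F [-0.2  0.4 -0.3] open 0.0557
delta [0.021  0.0018 0.0521] [ 0.0046 -0.0103 -0.0029]
tip proj scene [array([419.10496101, 423.75693386]), array([418.4053484 , 401.50907246]), array([417.64302312, 377.26693166])]
```

View pics/scene4.png

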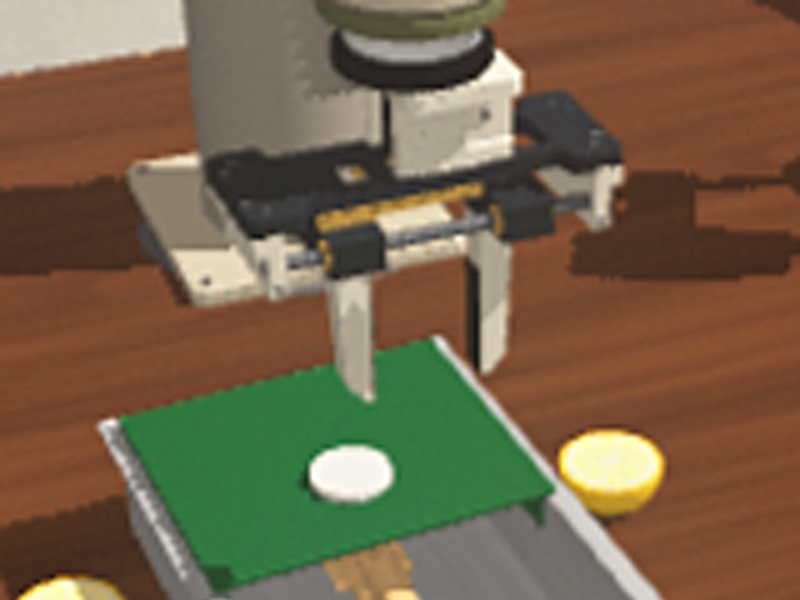

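View pics/wrist4.png

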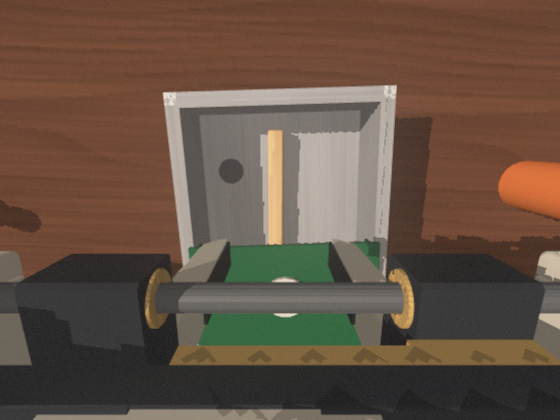

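Run:
```python
from h import *
from plant import robot
s=robot.read_state();E=WE(s['tool_pos'],s['orientation'])
w=lambda u,v,z:back(WK,E,u,v,z)
H=w(275.5,131,.027);B=w(276,243,.027);print(H,B,np.degrees(np.arctan2(*(H-B)[[1,0]])),inwell(H))
print('rim far corners',inwell(w(168,98,.079)),inwell(w(393,92,.079)))
print(s['opening'])
a=cv2.imread('pics/wrist4.png')[80:260,160:400];cv2.imwrite('pics/w4c.png',cv2.resize(a,None,fx=3.3,fy=3.3,interpolation=cv2.INTER_CUBIC))
```

```text
[ 0.64438546 -0.0869341   0.027     ] [ 0.50484964 -0.09164743  0.027     ] 1.9346378684297154 [0.13782308 0.00582341 0.027     ]
rim far corners [0.170094   0.11017667 0.079     ] [ 0.16895052 -0.11111617  0.079     ]
0.06390572732475505
```

View pics/w4c.png

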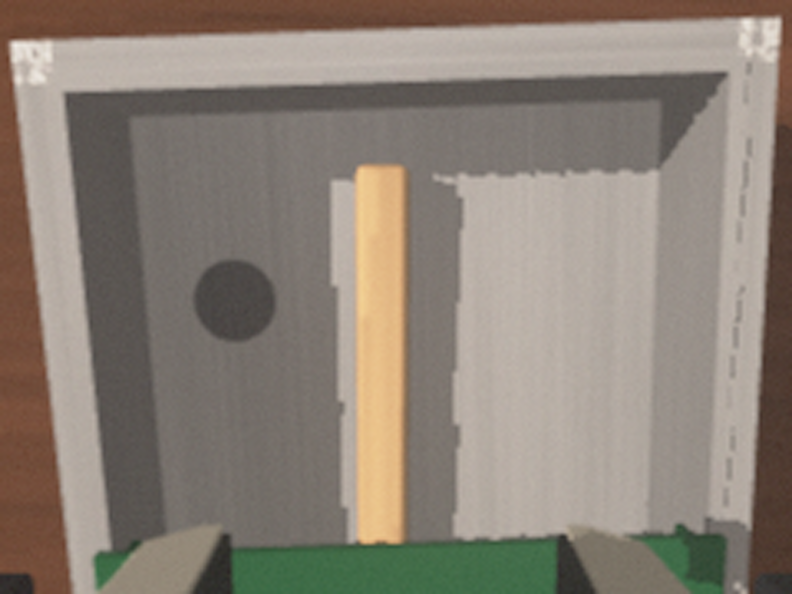

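Run:
```python
from h import *
delta([.585,-.0895,.1],ori(np.radians(2),0))
```

```text
t 5.95 pos [ 0.5654 -0.0921  0.202 ] F [-0.3 -0.1  0.5] open 0.0639
delta [ 0.0186 -0.0025  0.1022] [ 0.0047 -0.0106 -0.0031]
```

Emit:
jog_arm --pt "0 0.019 -0.0025 0.04 0.0047 -0.0106 -0.003" --pt "0 0.0186 -0.0025 0.08 0.0047 -0.0106 -0.003" --pt "0 0.0186 -0.0025 0.102 0.0047 -0.0106 -0.003" --pt "0 0.0186 -0.0025 0.102 0.0047 -0.0106 -0.003"

```text
t: 6.45
tool_pos: [0.5829, -0.0892, 0.0982]
orientation: [-3.14, -0.054, 0.006]
force: [0.5, 0.4, -0.0]
opening: 0.0929
```

Run:
```python
from h import *
delta([.585,-.0895,.02],ori(np.radians(2),0))
from plant import robot
c=robot.read_camera('wrist');cv2.imwrite('pics/w5.png',c['image'][:,:,::-1])
```

```text
t 6.45 pos [ 0.5829 -0.0892  0.0982] F [ 0.5  0.4 -0. ] open 0.0929
delta [0.0024 0.0004 0.0782] [-0.0011  0.0038 -0.0004]
```

View pics/w5.png

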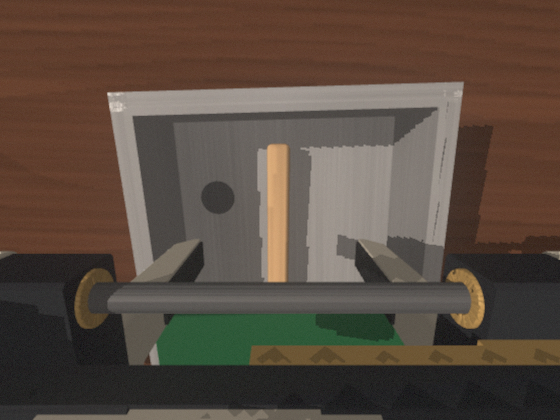

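Emit:
jog_arm --pt "0 0.002 0 0.03 0 0.004 0" --pt "0 0.002 0 0.06 0 0.004 0" --pt "0 0.002 0 0.08 0 0.004 0" --pt "0 0.002 0 0.09 0 0.004 0"

```text
t: 7.0
tool_pos: [0.5863, -0.0895, 0.0102]
orientation: [-3.141, -0.054, -0.005]
force: [0.3, -0.0, -0.2]
opening: 0.0933
```

Run:
```python
from h import *
delta([.585,-.0895,-.006],ori(np.radians(2),0))
from plant import robot
c=robot.read_camera('wrist');cv2.imwrite('pics/w6.png',c['image'][:,:,::-1])
c=robot.read_camera('scene');a=c['image'][:,:,::-1];cv2.imwrite('pics/s6.png',cv2.resize(a[160:280,170:330],None,fx=5,fy=5,interpolation=cv2.INTER_CUBIC))
```

```text
t 7.0 pos [ 0.5863 -0.0895  0.0102] F [ 0.3 -0.  -0.2] open 0.0933
delta [-0.0014 -0.0001  0.0162] [-0.0002 -0.0034 -0.0005]
```

View pics/w6.png

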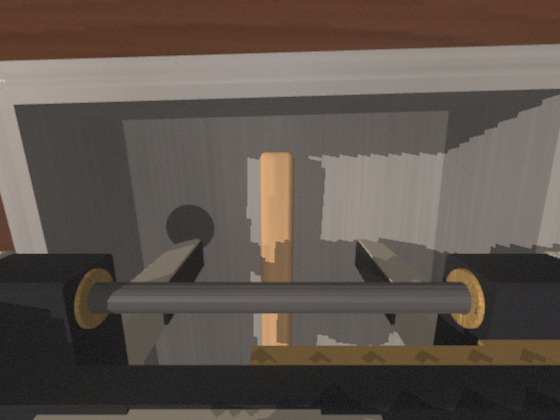

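View pics/s6.png

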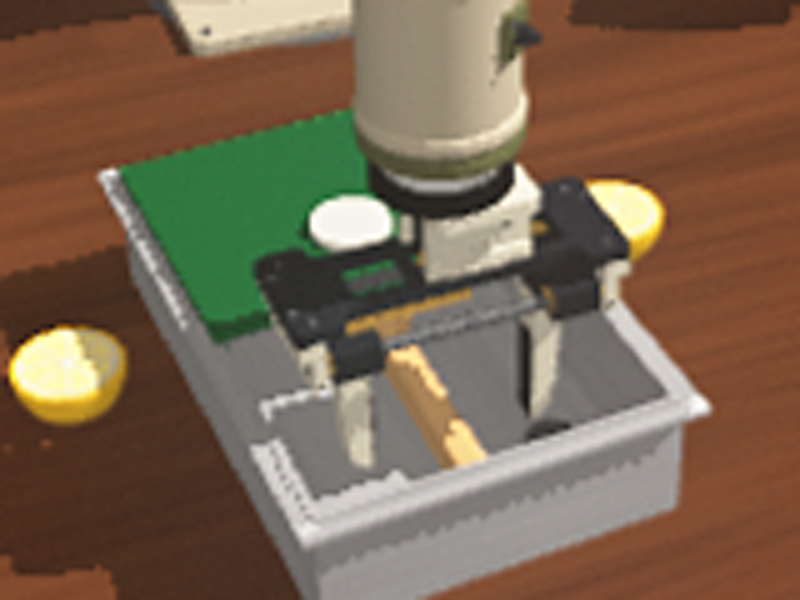

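Emit:
jog_arm --pt "0 -0.001 0 0.006 0 -0.003 0" --pt "0 -0.001 0 0.012 0 -0.003 0" --pt "0 -0.001 0 0.016 0 -0.003 0" --pt "0 -0.001 0 0.016 0 -0.003 0"

```text
t: 7.6
tool_pos: [0.5846, -0.0893, -0.0065]
orientation: [-3.14, -0.054, 0.002]
force: [-0.2, 0.1, -0.7]
opening: 0.0931
```

Emit:
jog_arm --pt "1 0 0 0 0 0 0" --pt "1 0 0 0 0 0 0" --pt "1 0 0 0 0 0 0" --pt "1 0 0 0 0 0 0" --pt "1 0 0 0 0 0 0" --force 50

```text
t: 8.22
tool_pos: [0.5847, -0.0893, -0.0065]
orientation: [-3.14, -0.054, 0.002]
force: [0.2, -0.5, 0.5]
opening: 0.0475
```

Emit:
jog_arm --pt "1 0 0 0 0 0 0" --pt "1 0 0 0 0 0 0" --pt "1 0 0 0 0 0 0" --force 50

```text
t: 8.6
tool_pos: [0.5846, -0.0893, -0.0065]
orientation: [-3.14, -0.054, 0.002]
force: [-0.6, 0.1, 0.5]
opening: 0.0196
```

Run:
```python
from h import *
delta([.585,-.0895,-.006],ori(np.radians(2),0))
from plant import robot
c=robot.read_camera('wrist');cv2.imwrite('pics/w7.png',c['image'][:,:,::-1])
c=robot.read_camera('scene');a=c['image'][:,:,::-1];cv2.imwrite('pics/s7.png',cv2.resize(a[160:280,170:330],None,fx=5,fy=5,interpolation=cv2.INTER_CUBIC))
```

```text
t 8.6 pos [ 0.5846 -0.0893 -0.0065] F [-0.6  0.1  0.5] open 0.0196
delta [ 0.0004  0.0002 -0.0005] [-0.0007  0.0013 -0.0004]
```

View pics/w7.png

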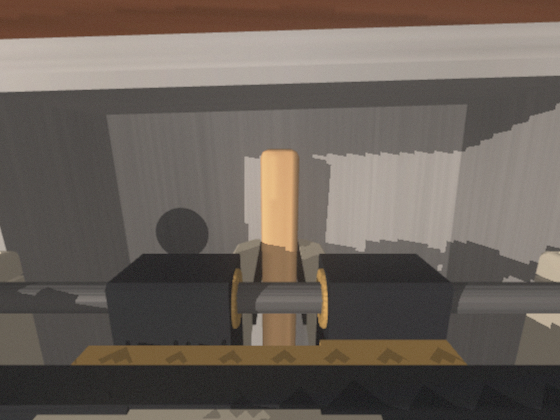

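View pics/s7.png

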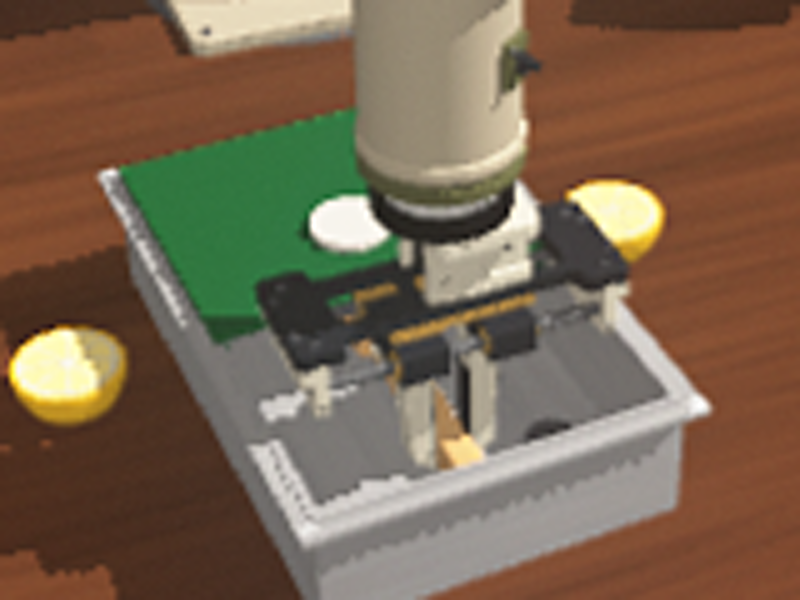

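```bash
cat >> h.py <<'E'
PIV=np.array([.375,-.0968,.005]);T0=np.array([.5846,-.0893,-.0065]);Y0=np.radians(2)
def tgt(th,dx=0,dz=0,slide=0,z=0):
    """tool pose with paddle tilted th deg about blade-tip lower edge, then moved along paddle axis"""
    th=np.radians(th);r=ori(Y0,th);q=r*ori(Y0,0).inv()
    ax=q.apply([np.cos(Y0),np.sin(Y0),0])
    p=PIV+q.apply(T0-PIV)+ax*slide+np.array([np.cos(Y0)*dx,np.sin(Y0)*dx,dz])
    return p,r
E
python3 - <<'E'
from h import *
for th,dx,dz in((4,0.002,.002),(8,.004,.002),(12,.006,.002),(17,.008,.002)):
    delta(*tgt(th,dx,dz))
E
```

```text
t 8.7 pos [ 0.5847 -0.0893 -0.0065] F [ 0.3 -0.5 -0.3] open 0.0198
delta [ 0.0022 -0.0001 -0.0166] [-0.0006  0.071  -0.0004]
t 8.7 pos [ 0.5847 -0.0893 -0.0065] F [ 0.3 -0.5 -0.3] open 0.0198
delta [ 0.0035 -0.0001 -0.0313] [-0.0006  0.1408 -0.0004]
t 8.7 pos [ 0.5847 -0.0893 -0.0065] F [ 0.3 -0.5 -0.3] open 0.0198
delta [ 0.0037 -0.0001 -0.0458] [-0.0006  0.2106 -0.0005]
t 8.7 pos [ 0.5847 -0.0893 -0.0065] F [ 0.3 -0.5 -0.3] open 0.0198
delta [ 0.0021 -0.0001 -0.0638] [-0.0006  0.2979 -0.0005]
```

Emit:
jog_arm --pt "1 0 0 -0.001 0 0 0" --pt "1 0.001 0 -0.009 0 0.035 0" --pt "1 0.002 0 -0.0166 0 0.071 0" --pt "1 0.003 0 -0.024 0 0.106 0" --pt "1 0.0035 0 -0.0313 0 0.141 0" --force 60

```text
t: 9.32
tool_pos: [0.5881, -0.0892, 0.0251]
orientation: [-3.13, -0.054, -0.221]
force: [-0.2, 0.5, -0.7]
opening: 0.0194
```

Run:
```python
from h import *
delta(*tgt(8,.004,.002))
for a in ((10,.005,.002),(12,.006,.002),(14.5,.007,.002),(17,.008,.002)):delta(*tgt(*a))
from plant import robot
c=robot.read_camera('wrist');cv2.imwrite('pics/w8.png',c['image'][:,:,::-1])
c=robot.read_camera('scene');a=c['image'][:,:,::-1];cv2.imwrite('pics/s8.png',cv2.resize(a[160:280,170:330],None,fx=5,fy=5,interpolation=cv2.INTER_CUBIC))
```

```text
t 9.32 pos [ 0.5881 -0.0892  0.0251] F [-0.2  0.5 -0.7] open 0.0194
delta [-0.     -0.      0.0003] [-0.0006 -0.0012 -0.0004]
t 9.32 pos [ 0.5881 -0.0892  0.0251] F [-0.2  0.5 -0.7] open 0.0194
delta [ 0.0013 -0.     -0.0069] [-0.0006  0.0337 -0.0004]
t 9.32 pos [ 0.5881 -0.0892  0.0251] F [-0.2  0.5 -0.7] open 0.0194
delta [ 0.0023 -0.     -0.0141] [-0.0006  0.0686 -0.0005]
t 9.32 pos [ 0.5881 -0.0892  0.0251] F [-0.2  0.5 -0.7] open 0.0194
delta [ 0.0029 -0.     -0.0231] [-0.0006  0.1122 -0.0005]
t 9.32 pos [ 0.5881 -0.0892  0.0251] F [-0.2  0.5 -0.7] open 0.0194
delta [ 0.0032 -0.     -0.0321] [-0.0006  0.1559 -0.0005]
```

View pics/w8.png

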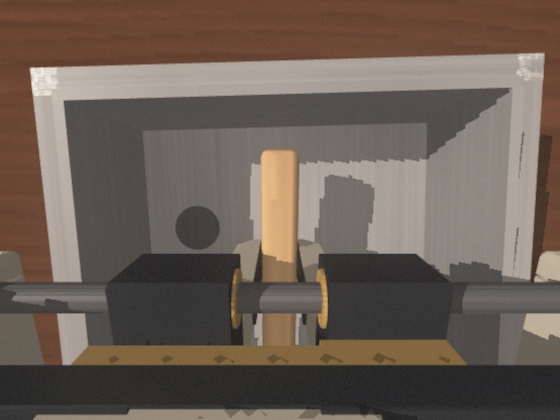

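View pics/s8.png

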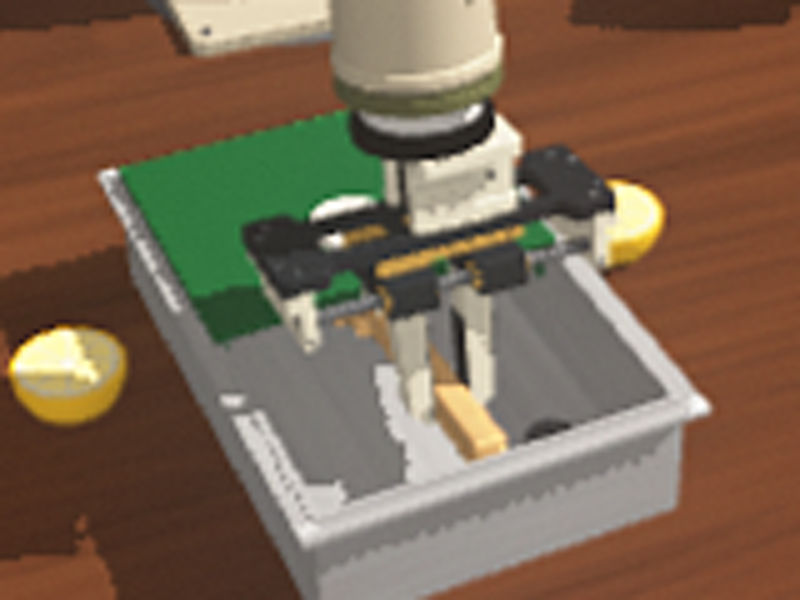

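Emit:
jog_arm --pt "1 0.0013 0 -0.007 0 0.034 0" --pt "1 0.0023 0 -0.014 0 0.069 0" --pt "1 0.003 0 -0.023 0 0.112 0" --pt "1 0.0032 0 -0.032 0 0.156 0"

```text
t: 9.93
tool_pos: [0.5867, -0.0894, 0.0576]
orientation: [-3.101, -0.053, -0.464]
force: [-0.8, 0.4, -0.3]
opening: 0.0197
```

Run:
```python
from h import *
delta(*tgt(17,.008,.002))
for s in (.03,.06,.1,.15):delta(*tgt(17,.008,.002,s))
from plant import robot
c=robot.read_camera('scene');a=c['image'][:,:,::-1];cv2.imwrite('pics/s9.png',cv2.resize(a[160:280,170:330],None,fx=5,fy=5,interpolation=cv2.INTER_CUBIC))
```

```text
t 9.93 pos [ 0.5867 -0.0894  0.0576] F [-0.8  0.4 -0.3] open 0.0197
delta [-0.     -0.0001  0.0003] [-0.0003 -0.0006 -0.0006]
t 9.93 pos [ 0.5867 -0.0894  0.0576] F [-0.8  0.4 -0.3] open 0.0197
delta [ 0.03   -0.0002  0.0003] [-0.0003 -0.0006 -0.0006]
t 9.93 pos [ 0.5867 -0.0894  0.0576] F [-0.8  0.4 -0.3] open 0.0197
delta [ 0.06   -0.0002  0.0003] [-0.0003 -0.0006 -0.0006]
t 9.93 pos [ 0.5867 -0.0894  0.0576] F [-0.8  0.4 -0.3] open 0.0197
delta [ 0.1    -0.0002  0.0004] [-0.0003 -0.0006 -0.0006]
t 9.93 pos [ 0.5867 -0.0894  0.0576] F [-0.8  0.4 -0.3] open 0.0197
delta [ 0.15   -0.0002  0.0004] [-0.0003 -0.0006 -0.0006]
```

View pics/s9.png

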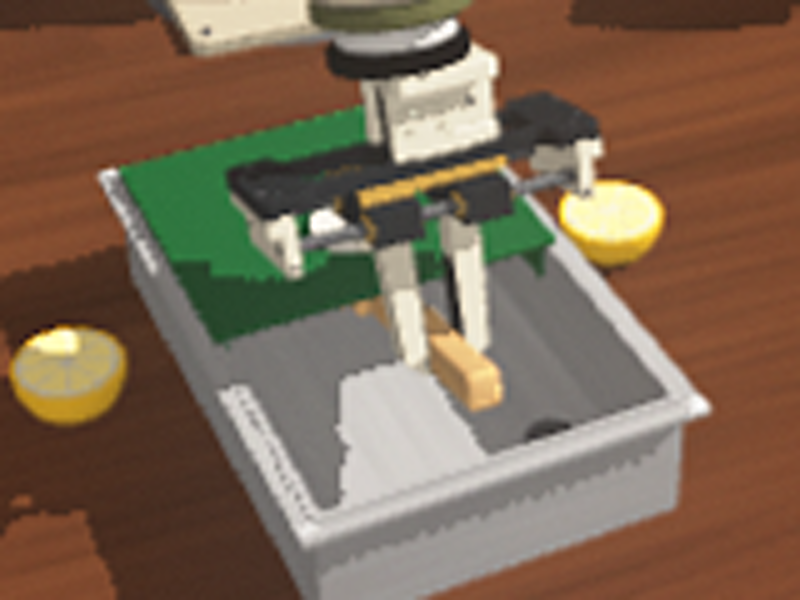

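Emit:
jog_arm --pt "1 0.02 0 0 0 0 0" --pt "1 0.04 0 0 0 0 0" --pt "1 0.06 0 0 0 0 0" --pt "1 0.07 0 0 0 0 0"

```text
t: 10.48
tool_pos: [0.6543, -0.087, 0.0789]
orientation: [-3.101, -0.054, -0.467]
force: [0.4, -0.2, -0.6]
opening: 0.0195
```

Run:
```python
from h import *
for s in (.07,.16):delta(*tgt(17,.008,.002,s))
from plant import robot
s=robot.read_state();r=R.from_rotvec(s['orientation']);q=r*ori(Y0,0).inv()
f=lambda p:s['tool_pos']+q.apply(np.array(p)-T0)
u=np.array([np.cos(Y0),np.sin(Y0),0])
print('tip',inwell(f(PIV)),'end',inwell(f(PIV+u*.27+[0,0,.011])))
c=robot.read_camera('scene');a=c['image'][:,:,::-1];cv2.imwrite('pics/s10.png',cv2.resize(a[150:280,170:330],None,fx=4.6,fy=4.6,interpolation=cv2.INTER_CUBIC))
```

```text
t 10.47 pos [ 0.6543 -0.087   0.0789] F [ 0.4 -0.2 -0.6] open 0.0195
delta [-0.0009 -0.0002  0.0008] [-0.0002 -0.002  -0.0002]
t 10.47 pos [ 0.6543 -0.087   0.0789] F [ 0.4 -0.2 -0.6] open 0.0195
delta [ 0.0891 -0.0002  0.001 ] [-0.0002 -0.002  -0.0002]
tip [-0.05601487  0.01065126  0.02814275] end [0.1986937  0.00346999 0.11810371]
```

View pics/s10.png

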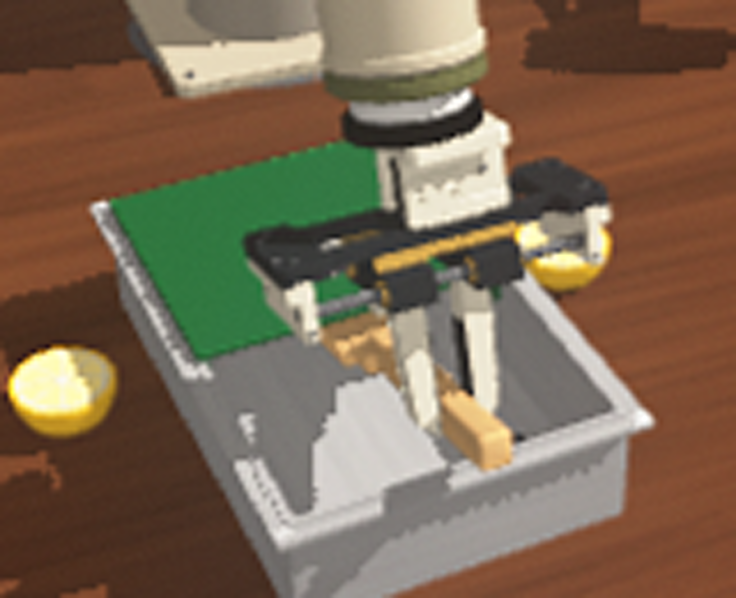

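Emit:
jog_arm --pt "1 0 0 0 0 0 0" --pt "1 0.03 0 0 0 0 0" --pt "1 0.06 0 0 0 0 0" --pt "1 0.09 0 0 0 0 0" --pt "1 0.097 0 0 0 0 0"

```text
t: 11.15
tool_pos: [0.7485, -0.0839, 0.1084]
orientation: [-3.101, -0.054, -0.469]
force: [-0.9, 0.9, -0.9]
opening: 0.0197
```

```bash
cat >> h.py <<'E'
def ends():
    from plant import robot
    s=robot.read_state();r=R.from_rotvec(s['orientation']);q=r*ori(Y0,0).inv()
    f=lambda p:s['tool_pos']+q.apply(np.array(p)-T0)
    u=np.array([np.cos(Y0),np.sin(Y0),0])
    print('F',s['force'].round(1),'tip',inwell(f(PIV)).round(4),'end',inwell(f(PIV+u*.27)).round(4))
    d=r.inv().apply([0,0,.11]);print('up .11 in tool',d.round(4)); d=r.inv().apply(W.apply([-.065,0,.11]));print('up+back',d.round(4))
E
python3 - <<'E'
from h import *
ends()
from plant import robot
c=robot.read_camera('scene');a=c['image'][:,:,::-1];cv2.imwrite('pics/s11.png',cv2.resize(a[150:280,170:330],None,fx=4.6,fy=4.6,interpolation=cv2.INTER_CUBIC))
E
```

```text
F [-0.9  0.9 -0.9] tip [0.0382 0.0078 0.0574] end [0.296  0.0006 0.1372]
up .11 in tool [ 0.0325  0.     -0.1051]
up+back [-0.0295  0.0018 -0.1243]
```

View pics/s11.png

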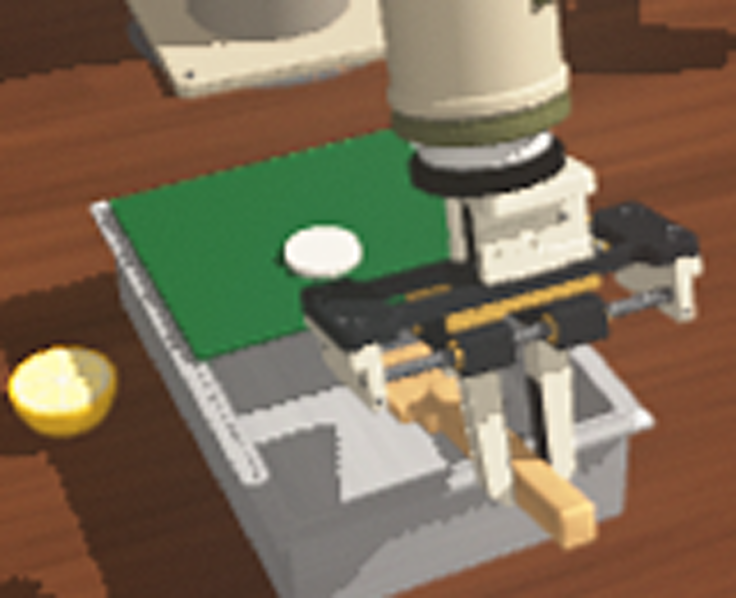

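Emit:
jog_arm --pt "1 0.01 0 -0.032 0 0 0" --pt "1 0.02 0 -0.064 0 0 0" --pt "1 0.0325 0 -0.105 0 0 0" --pt "1 0.0325 0 -0.105 0 0 0"

```text
t: 11.7
tool_pos: [0.7496, -0.0845, 0.2234]
orientation: [-3.101, -0.054, -0.48]
force: [0.3, -0.8, 0.1]
opening: 0.0195
```

Run:
```python
from h import *
ends()
from plant import robot
s=robot.read_state();print(R.from_rotvec(s['orientation']).inv().apply(W.apply([-.08,0,.01])))
```

```text
F [ 0.3 -0.8  0.1] tip [0.0396 0.0071 0.171 ] end [0.2969 0.     0.2526]
up .11 in tool [ 0.0332  0.0002 -0.1049]
up+back [-0.0287  0.002  -0.1245]
[-0.07321376  0.00227091 -0.03368364]
```

Emit:
jog_arm --pt "1 -0.025 0.001 -0.011 0 0 0" --pt "1 -0.05 0.002 -0.023 0 0 0" --pt "1 -0.073 0.002 -0.034 0 0 0" --pt "1 -0.073 0.002 -0.034 0 0 0" --pt "1 -0.073 0.002 -0.034 0 0 0"

```text
t: 12.32
tool_pos: [0.6695, -0.0892, 0.2325]
orientation: [-3.101, -0.054, -0.478]
force: [0.7, -0.4, -1.4]
opening: 0.0196
```

Emit:
jog_arm --pt "1 0 0 0 0 0 0" --pt "1 0 0 0 0 0 0" --pt "1 0 0 0 0 0 0"

```text
t: 12.7
tool_pos: [0.6697, -0.0891, 0.2322]
orientation: [-3.101, -0.054, -0.477]
force: [-0.2, 0.2, -0.9]
opening: 0.0194
```

Run:
```python
from h import *
ends()
from plant import robot
s=robot.read_state();print(s['t'],s['dq'].round(3),s['opening'])
c=robot.read_camera('scene');cv2.imwrite('pics/s12.png',c['image'][:,:,::-1]);a=c['image'][90:280,170:330,::-1];cv2.imwrite('pics/s12c.png',cv2.resize(a,None,fx=3.1,fy=3.1,interpolation=cv2.INTER_CUBIC))
c=robot.read_camera('top');cv2.imwrite('pics/t12.png',c['image'][:,:,::-1])
c=robot.read_camera('wrist');cv2.imwrite('pics/w12.png',c['image'][:,:,::-1])
```

```text
F [-0.2  0.2 -0.9] tip [-0.0405  0.0076  0.1801] end [0.2169 0.0004 0.2613]
up .11 in tool [ 3.310e-02  1.000e-04 -1.049e-01]
up+back [-0.0289  0.002  -0.1244]
12.7 [-0.001 -0.006  0.     0.     0.002  0.001] 0.01935362309845236
```

View pics/s12c.png

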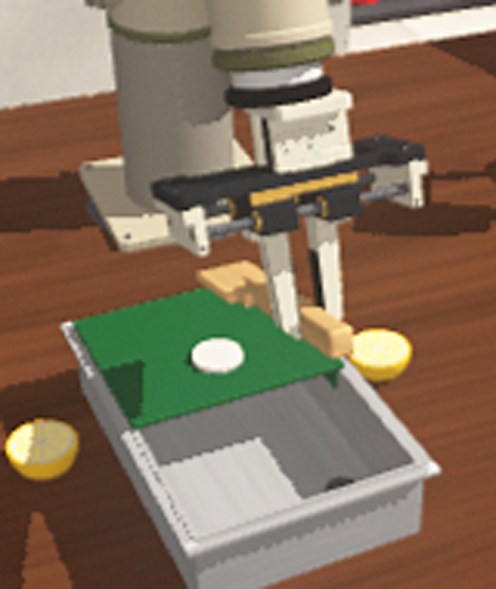

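View pics/t12.png

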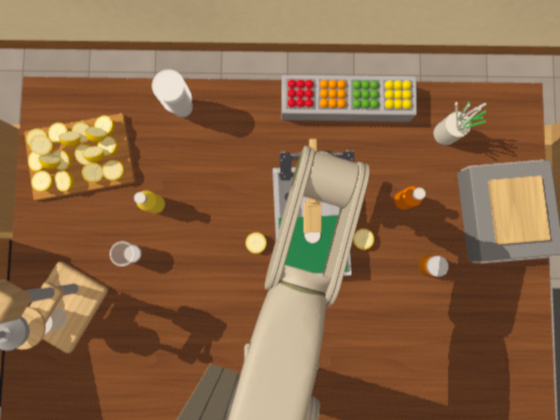

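View pics/w12.png

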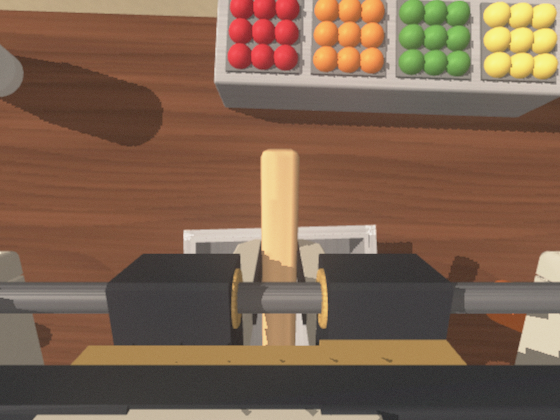

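Run:
```python
from h import *
for p in ([.217,0,.272],[-.04,.0076,.184]): print((proj(SK,SE,well(p))-[170,90])*3.1)
for z in (.092,.096,.1): print((proj(SK,SE,[*well([-.045,0,0])[:2],z])-[170,90])*3.1)
a=cv2.imread('pics/s12.png')[185:260,185:300]; cv2.imwrite('pics/s12d.png',cv2.resize(a,None,fx=6,fy=6,interpolation=cv2.INTER_CUBIC))
```

```text
[340.49232838 345.70961192]
[217.45629125 270.64167848]
[212.45448658 352.44233814]
[212.24762088 349.01614869]
[212.03990367 345.57585626]
```

View pics/s12d.png

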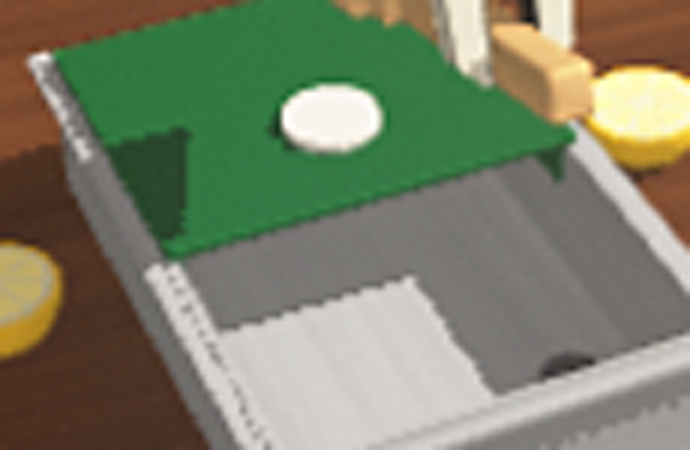

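Run:
```python
from plant import robot
s=robot.read_state();print(s['t'],s['opening'],s['dq'].round(3));print(robot.close_job())
```

```text
12.85 0.0195730520562072 [ 0.    -0.003  0.001  0.     0.001 -0.   ]
the job is handed in; nothing more can be done
None
```

I pressed the cover home, gripped the paddle by its handle, and tilted it 17°. I then drew it out along its own axis through the mouth and raised it over the well. I handed the job in at t = 12.85 s; no verdict is reported.

**Last checks**
- **Paddle:** it is gripped at 19.6 mm opening, with the grip set to 60 N. Its blade tip is about 0.18 m up and its handle end about 0.26 m. Its centre is level with the mouth centre to within about 1 cm. Joint speeds are about zero, and the wrist force never rose above 1.4 N from the tilt onward.
- **Cover:** the press ended hard against the seat at 52 N downwards. In the scene camera the pad moved about 3 px down, roughly 11 mm, and is still at that spot, within 0.3 px, in the last picture.
- **Bystanders:** the lemons, bottles, jar and tumbler look unmoved in the last top view. I judged this by eye and did not measure it.

**What disagreed**
- **Fingertips:** pressing the pad put the closed fingertips about 15 mm behind the reported TCP, not 14 mm ahead of it. The scene and wrist pictures agreed, so I used the measured offset for the grasp.
- **Press force:** 52 N went through the fingertips. The 40 N limit is stated for the arm and the gripper's body, so I took it not to apply to the fingers.

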